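# Clear the metal offcuts from the jeweller's sorting plate

## Task

Stand the red catch pan on the bench with its open side tucked squarely under the middle of the white plate's blue lip, tab outwards, and let go of it. Then use the scraper block, never the fingers, to sweep all five metal offcuts off the plate over that lip into the pan. Stand the scraper back upright on its green mat, leaving the pan where it is and the little jar on the plate and the other tools undisturbed.

Things in the scene. Friction and masses are not known exactly. Their poses are not given: they have to be found in the camera images.
- plate: White flat sorting plate, fixed: 190 mm (x) by 220 mm (y), no rims, top face level 60 mm above the bench, its underside 48 mm. Origin on the bench under its centre. The open lip is its -y edge (y -110 mm), marked by a 10 mm blue band, facing the robot's right within 13 degrees. A dark foot under it spans x +-75, y -55 to +100 mm, so the lip overhangs by 55 mm.
- lip (a point): Middle of the upper edge of the plate's open lip (in the plate's frame: x 0, y -110, z 60 mm).
- pan: Loose red catch pan: open box 150 (x) by 100 (y) by 36 mm high, walls 4 mm, 0.2 to 0.33 kg. On its -y side an upright grip tab: 70 mm along x, 12 mm thick (y -58 to -46), 76 mm high, black at the top. Origin under the box's centre. Its +y side goes under the lip. It starts on the bench at the robot's right or left, tab towards the robot's right within 20 degrees.
- pan_mouth (a point): Middle of the pan's +y rim, facing away from the tab (pan frame: x 0, y +50, z 36 mm).
- scraper: Loose scraper block, upright: dark wooden blade bar 120 (x) by 24 (y) by 32 mm high with a flat black foot; on it an orange grip bar 70 (x) by 20 mm (y), from 31 to 78 mm above the foot. 0.17 to 0.29 kg. Origin at the centre of its underside. Starts on the green mat. Either long side pushes.
- mat: Green tool mat fixed on the bench, 180 mm (x) by 110 mm (y), 3 mm thick; origin at the centre of its underside. It is on the robot's left or right, whichever side the pan is not.
- chip0: Loose brass offcut, 20 x 12 x 6 mm, 12 g, lying flat on the plate; origin at the centre of its underside. All offcuts start within 45 mm of the plate's centre line across x and between y -65 and +55 mm (plate frame).
- chip1: Copper offcut, 16 x 14 x 7 mm, as chip0.
- chip2: Round brass slug, 16 mm diameter, 7 mm high, as chip0.
- chip3: L-shaped copper offcut, 20 x 18 x 6 mm, as chip0; origin near the centre of its underside.
- chip4: Brass offcut, 24 x 10 x 6 mm, as chip0.
- jar: Little amber jar with a black cap, 22 mm diameter, 36 mm high, standing on the plate near its +x edge (x about +82 mm, y -20 to +80 mm in the plate's frame). Bystander.
- mug: White mug, 76 mm diameter, 90 mm high, beyond the plate. Bystander.
- hammer: Hammer, 200 mm long, lying between the robot and the plate, to the left. Bystander.
- stone: Grey sharpening stone, 40 x 90 x 22 mm, between the robot and the plate, to the right. Bystander.
- block: Steel block, 70 x 70 x 22 mm, beyond the plate. Bystander.
- driver: Screwdriver, 170 mm long, lying beyond the plate. Bystander.

How it is judged (in metres and radians):
On the way, in this order (a step that is already met when the one before it is completed fails the run):
1. the pan stands on the bench under the middle of the plate's lip, released (x of pan_mouth in the frame of plate between -0.04 and 0.04 m and y of pan_mouth in the frame of plate between -0.107 and 0 m and height (world z) of pan below 0.006 m and angle between pan's own z axis and vertical below 0.08 rad and angle between the y axis of pan and the y axis of plate, either way round below 0.3 rad and y of pan in the frame of plate above -0.22 m and contact force between the fingers and pan below 0.3 N and linear speed of pan below 0.02 m/s), for 0.2 s.
2. all five offcuts have been swept into the pan (x of chip0 in the frame of pan between -0.075 and 0.075 m and y of chip0 in the frame of pan between -0.05 and 0.05 m and z of chip0 in the frame of pan between 0 and 0.034 m and x of chip1 in the frame of pan between -0.075 and 0.075 m and y of chip1 in the frame of pan between -0.05 and 0.05 m and z of chip1 in the frame of pan between 0 and 0.034 m and x of chip2 in the frame of pan between -0.075 and 0.075 m and y of chip2 in the frame of pan between -0.05 and 0.05 m and z of chip2 in the frame of pan between 0 and 0.034 m and x of chip3 in the frame of pan between -0.075 and 0.075 m and y of chip3 in the frame of pan between -0.05 and 0.05 m and z of chip3 in the frame of pan between 0 and 0.034 m and x of chip4 in the frame of pan between -0.075 and 0.075 m and y of chip4 in the frame of pan between -0.05 and 0.05 m and z of chip4 in the frame of pan between 0 and 0.034 m and x of pan_mouth in the frame of plate between -0.04 and 0.04 m and y of pan_mouth in the frame of plate between -0.107 and 0 m and height (world z) of pan below 0.006 m and angle between pan's own z axis and vertical below 0.08 rad and angle between the y axis of pan and the y axis of plate, either way round below 0.3 rad and y of pan in the frame of plate above -0.22 m), for 0.2 s.
At the end, for the whole second after the job is handed in: All five offcuts lie in the pan below its rim; the pan stands flat on the bench, its +y rim 3 mm or more under the lip, within 40 mm of the lip's middle, square within 0.3 rad; the scraper stands upright (0.1 rad), its centre over the green mat, released; all at rest (all of step 2 and x of scraper in the frame of mat between -0.09 and 0.09 m and y of scraper in the frame of mat between -0.055 and 0.055 m and z of scraper in the frame of mat below 0.008 m and angle between scraper's own z axis and vertical below 0.1 rad and linear speed of each of scraper, pan below 0.02 m/s and contact force between the fingers and scraper below 0.3 N); the robot touches nothing.
It fails at once if the robot itself touches an offcut (contact force between any of the fingers, the arm and chip0 above 0.3 N or contact force between any of the fingers, the arm and chip1 above 0.3 N or contact force between any of the fingers, the arm and chip2 above 0.3 N or contact force between any of the fingers, the arm and chip3 above 0.3 N or contact force between any of the fingers, the arm and chip4 above 0.3 N).
It fails at once if a bystander is moved more than 25 mm or the jar is knocked over (distance of any of jar, mug, hammer, stone, block, driver from where it was at the start of the episode above 0.025 m or angle between jar's own z axis and vertical above 0.4 rad).
It also fails if it takes over 72 s, if anything falls off the work surface, if the arm or the gripper's body presses on something with over 40 N, if the wrist force passes 120 N, or if a joint passes its speed limit or range.

## Robot

A 7-joint arm with a two-finger parallel gripper is mounted at the origin on the work surface. World frame = base frame: x ahead of the robot, y to its left, z up, the work surface at z = 0. Lengths are in m, angles in degrees, forces in N, time in s.
With the tool pointing down it reaches from about 0.425 to 1.025 m from the base axis. Payload 3.6 kg.
Tool frame: the origin (TCP) lies midway between the tips of the shut fingers; the grasp point (between the pads) lies grasp_offset behind it (grasp_offset is the distance from the TCP to the grasp point, in m); z points along the fingers, y is the direction in which the jaws open and shut (so a half turn about z gives the same grasp; the last joint's range is limited). The gripper opens to 85 mm and grips with 20 to 120 N. Pads are 22 mm wide; open, the fingers measure 114 mm over their backs; the gripper's body (76 mm by 85 mm) begins 54 mm behind the grasp point. The pads swing forward as they close: fully open they stand 13 mm farther back than shut.
Start: joints at [-80.185, 33.873, 2.773, 92.16, -1.908, 54.013, -1.931], TCP at [0.19, 0.7, 0.231] pointing down, gripper open.
Joint ranges: [-153.93, 153.93], [-27.13, 128.08], [-72.61, 78.16], [10.71, 143.7], [-87.88, 267.88], [4.46, 118.87], [-176.78, 176.78]. Speed limits (degrees/s): [147.25, 147.25, 180, 180, 180, 180, 180].

## Interface

Orientations are given as a 3x3 rotation matrix whose columns are the frame's x, y, z axes.
In Python, from workcell import get_state, capture, camera_info, finish_job, grasp_offset gives the robot as it stands. The module is installed in compiled form; this text tells all that it offers.
- The arm moves only by the shell command python3 -m handwheel 'ROWS' [FORCE]. ROWS is JSON, one flat list of numbers, 7 for each row, row after row: the turn, a rotation vector about the tool's x, y, z in rad, then the shift along the tool's x, y, z in m, then the closure, from 0 (fully open) to 1 (shut). In form: [ax, ay, az, dx, dy, dz, gripper, ax, ay, az, dx, dy, dz, gripper, ...]. A call has 1 to 12 rows; each row shifts and turns the commanded pose from where the row before left it, along the tool's axes as they then stand; what a row does not reach is not made up. A row lasts 1/12 s, in which the tool goes at most 41.7 mm and 7.16 degrees, less where a joint would pass 70% of its speed; a pose out of reach is approached as far as the arm can. A call is refused whole if a number of a shift passes 0.0417 or a number of a turn 0.125, either way. A call with a gripper value outside its range is refused whole. The fingers move at their own pace and stop on an object; FORCE is the grip in N (left out, the last holds). Time passes only in rows, so rows that do not move let the fingers close. It gives the time, the measured TCP pose, the force and the opening at its end, in the units of the state.
- get_state(): the state, without advancing time (a new reading comes with each control period).
- capture(name): name is "scene" or "top" or "wrist"; returns (picture, depth): 420x560x3 uint8, red, green, blue; 420x560 float32, m along the optical axis (not along the pixel's ray), 0 where there is no reading.
- camera_info(name): a dict with "vertical_fov" (degrees; the focal length in pixels is half the picture's height over the tangent of half this angle, whatever the lens; pixels are square), "cx", "cy" (the principal point, pixels), "position" and "attitude" of the camera in the world; the wrist camera has in their place "hand_eye" (4x4, takes a point from camera to tool coordinates, whose origin is the TCP and whose axes are the flange's). Camera axes: x right, y down, z forward; pixel columns grow to the right and rows downward; lengths in m; the calibration is good to about 2 mm. A picture is of the moment at which its call begins: read the wrist's pose just before it. camera_info takes no time and is no camera call.
- finish_job(): hands the job in, once; it reports no verdict.
The state is a dict: "time_s": time; "joint_pos": joint angles; "joint_vel": joint speeds; "joint_efforts": joint torques, N m; "tcp_pos": TCP position; "tool_rot": TCP orientation; "wrist_force": force on the tool from outside, world axes, zero at the start; "wrist_torque": the same for the moment, N m; "gripper_width": finger opening in m.
Only numpy, scipy, OpenCV 4.12 (cv2) and the standard library are available. Lean on these libraries where they do the work, as an engineer would, in place of code of your own. Each camera call takes 0.05 s, during which the arm holds its last target.

## Working session

There is one attempt and no reset: what is moved stays moved. The work goes in short steps, Python scripts to look and compute and a shell command to move; the robot and the scene stay as the last step left them, time stands still between calls to the robot, and variables do not carry over. Pictures are saved under pics/ and viewed, and the job is handed in when it is done.

```bash
mkdir -p pics; ls
python3 - <<'E'
from workcell import *
import cv2,numpy as np
s=get_state();print(s);print(grasp_offset if not callable(grasp_offset) else grasp_offset())
for n in("scene","top","wrist"):
    print(n,camera_info(n))
for n in("scene","top"):
    p,d=capture(n);cv2.imwrite(f"pics/{n}0.png",p[:,:,::-1]);np.savez(f"pics/{n}0.npz",p=p,d=d)
E
```

```text
pics
{'time_s': 0.0, 'joint_pos': array([-80.18575383,  33.92701517,   2.76628921,  92.23644928,
        -1.9086754 ,  54.01383118,  -1.93323619]), 'joint_vel': array([-2.03061939e-05,  3.56154479e-02,  2.76692577e-02,  2.65717101e-02,
        7.56098717e-02,  4.03957025e-02, -5.54322326e-02]), 'joint_efforts': array([ 1.93205095e-03, -5.48700213e+01,  1.54592369e+00, -1.98124552e+01,
        9.05259687e-03,  8.67485156e-03,  1.69849223e-06]), 'tcp_pos': array([0.18949795, 0.69892919, 0.23012399]), 'tool_rot': array([[-9.65159651e-01,  2.61661239e-01, -4.93580867e-04],
       [ 2.61661682e-01,  9.65157067e-01, -2.23602561e-03],
       [-1.08698170e-04, -2.28727290e-03, -9.99997378e-01]]), 'wrist_force': array([ 0.19452786,  0.23528835, -0.35305955]), 'wrist_torque': array([-0.01715279, -0.00041593,  0.00868902]), 'gripper_width': 0.08538325910160652}
0.0187
scene {'vertical_fov': 51.177474369363665, 'cx': 278.9284446524584, 'cy': 205.38631411848093, 'position': array([1.24149345, 0.03666927, 0.74258588]), 'attitude': array([[ 0.00222293,  0.68417111, -0.72931815],
       [ 0.99990481, -0.0114519 , -0.00769534],
       [-0.01361701, -0.72923162, -0.68413144]])}
top {'vertical_fov': 56.815657240134556, 'cx': 283.1335762629296, 'cy': 205.9570305223494, 'position': array([0.48723555, 0.01608733, 0.94106642]), 'attitude': array([[ 0.02720562, -0.99740911,  0.06659523],
       [-0.9990839 , -0.02492884,  0.03478391],
       [-0.03303365, -0.06748054, -0.99717358]])}
wrist {'vertical_fov': 71.30058033944418, 'cx': 282.55546784235435, 'cy': 211.20175983877917, 'hand_eye': array([[-1.70072491e-04, -9.64274304e-01, -2.64905716e-01,
         6.72220715e-02],
       [ 9.99999659e-01, -3.77964987e-04,  7.33806330e-04,
        -3.83973152e-04],
       [-8.07715673e-04, -2.64905501e-01,  9.64274040e-01,
        -1.41010636e-01],
       [ 0.00000000e+00,  0.00000000e+00,  0.00000000e+00,
         1.00000000e+00]])}
```

View pics/top0.png

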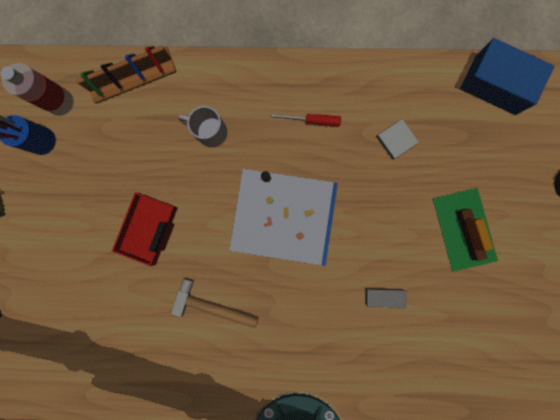

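View pics/scene0.png

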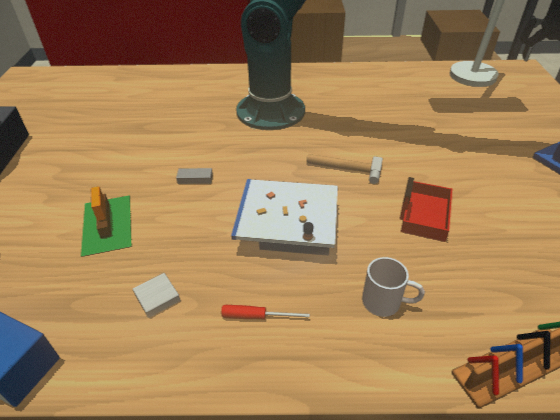

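The top view has the plate centred at about (285,217), lip band at right (330,225), jar at (266,177), and chips around (267–310, 200–237). The pan is at (147,229) with its tab on the right at (160,237). The scraper is at (475,233) on the mat at (465,230). The scene view agrees. Next I measure positions.

```bash
cat > h.py <<'E'
import numpy as np,cv2
from workcell import *
def K(ci): 
    f=210/np.tan(np.radians(ci["vertical_fov"]/2)); return f,ci["cx"],ci["cy"]
def campose(n,st=None):
    ci=camera_info(n)
    if n!="wrist": return np.array(ci["attitude"]),np.array(ci["position"])
    st=st or get_state(); H=ci["hand_eye"];R=st["tool_rot"]
    return R@H[:3,:3], R@H[:3,3]+st["tcp_pos"]
def onplane(n,uv,z,pose=None):
    f,cx,cy=K(camera_info(n)); R,p=pose or campose(n)
    uv=np.atleast_2d(np.asarray(uv,float))
    d=np.c_[(uv[:,0]-cx)/f,(uv[:,1]-cy)/f,np.ones(len(uv))]@R.T
    return p+d*((z-p[2])/d[:,2])[:,None]
def bydepth(n,uv,D,pose=None):
    f,cx,cy=K(camera_info(n)); R,p=pose or campose(n)
    uv=np.atleast_2d(uv); d=D[uv[:,1].astype(int),uv[:,0].astype(int)]
    return p+(np.c_[(uv[:,0]-cx)/f,(uv[:,1]-cy)/f,np.ones(len(uv))]*d[:,None])@R.T
def hsv(p): return cv2.cvtColor(p,cv2.COLOR_RGB2HSV)
def blobs(m,amin=15):
    n,l,s,c=cv2.connectedComponentsWithStats(m.astype(np.uint8))
    return [(l==i,s[i,4],c[i]) for i in range(1,n) if s[i,4]>=amin]
def rect(xy): return cv2.minAreaRect((np.asarray(xy)[:,:2]*1000).astype(np.float32))
def px(m): 
    v,u=np.nonzero(m); return np.c_[u,v]
E
python3 - <<'E'
from h import *
for n in("top","scene"):
    z=np.load(f"pics/{n}0.npz");p,d=z["p"],z["d"];h=hsv(p)
    H,S,V=[h[...,i].astype(int) for i in range(3)]
    masks=dict(blue=(H>100)&(H<125)&(S>120),green=(H>45)&(H<85)&(S>100),red=((H<6)|(H>174))&(S>190)&(V>90),orange=(H>8)&(H<22)&(S>190)&(V>120),white=(S<40)&(V>150))
    for k,m in masks.items():
        for b,a,c in blobs(m,60):
            P=bydepth(n,px(b),d); r=rect(P)
            print(n,k,a,c.round(),"mean",np.median(P,0).round(3),"zrange",np.percentile(P[:,2],[5,95]).round(3),"rect",np.round(r[0],0),np.round(r[1],0),round(r[2],1))
E
```

```text
top blue 3776 [509.  75.] mean [ 0.849 -0.45   0.084] zrange [0.027 0.087] rect [ 669. -275.] [166. 665.] 45.9
top blue 92 [134.  66.] mean [0.867 0.407 0.064] zrange [0.038 0.087] rect [684. 223.] [570.  21.] 44.3
top blue 1250 [ 28. 136.] mean [0.692 0.635 0.091] zrange [0.018 0.103] rect [609. 349.] [706.  68.] 73.8
top blue 243 [329. 224.] mean [ 0.51  -0.058  0.06 ] zrange [0.058 0.063] rect [514. -25.] [ 74. 185.] 82.6
top green 114 [90. 82.] mean [0.825 0.509 0.064] zrange [0.033 0.089] rect [661. 277.] [625.  32.] 53.4
top green 2365 [460. 227.] mean [ 0.517 -0.367  0.003] zrange [0.    0.006] rect [ 462. -222.] [178. 446.] 15.1
top red 269 [324. 119.] mean [ 0.759 -0.044  0.024] zrange [0.019 0.028] rect [627. -34.] [ 81. 286.] 86.3
top red 1843 [144. 226.] mean [0.495 0.386 0.004] zrange [0.002 0.036] rect [454. 232.] [407. 157.] 77.7
top orange 206 [484. 234.] mean [ 0.492 -0.392  0.081] zrange [0.079 0.083] rect [ 505. -198.] [425.  62.] 86.5
scene blue 83 [549. 159.] mean [0.294 0.755 0.019] zrange [0.017 0.021] rect [769. 413.] [  61. 1207.] 54.3
scene blue 2146 [ 14. 3
[... 921 characters left out ...]
 [0.016 0.021] rect [458. 363.] [ 148. 1691.] 62.4
scene white 164 [376. 166.] mean [0.329 0.284 0.025] zrange [0.022 0.027] rect [330. 284.] [23. 86.] 74.3
scene white 140 [195. 173.] mean [ 0.343 -0.19   0.021] zrange [0.018 0.023] rect [ 341. -195.] [86. 35.] 86.6
scene white 5029 [289. 211.] mean [0.533 0.05  0.059] zrange [0.057 0.061] rect [796.  13.] [227. 879.] 82.9
scene white 252 [392. 276.] mean [0.74  0.244 0.088] zrange [0.009 0.091] rect [927. 144.] [101. 657.] 62.4
scene white 962 [155. 292.] mean [ 0.721 -0.22   0.021] zrange [0.019 0.023] rect [956. -85.] [616.  72.] 29.7
scene white 89 [288. 314.] mean [0.77  0.045 0.015] zrange [0.012 0.017] rect [770.  43.] [81.  7.] 86.9
```

Run:
```python
from h import *
for n in("top","scene"):
    z=np.load(f"pics/{n}0.npz");p,d=z["p"],z["d"];h=hsv(p)
    H,S,V=[h[...,i].astype(int) for i in range(3)]
    uv=px(d>0);P=bydepth(n,uv,d);X=np.full(p.shape,np.nan);X[uv[:,1],uv[:,0]]=P
    def show(k,m,amin=40):
        for b,a,c in blobs(m,amin):
            q=X[b];q=q[~np.isnan(q[:,0])];r=rect(q);m_=q.mean(0)
            print(n,k,a,c.round(),m_.round(3),"rect",np.round(r[0],0),np.round(r[1],0),round(r[2],1))
    near=lambda x0,x1,y0,y1,z0,z1:(X[...,0]>x0)&(X[...,0]<x1)&(X[...,1]>y0)&(X[...,1]<y1)&(X[...,2]>z0)&(X[...,2]<z1)
    show("plate",near(.38,.68,-.12,.18,.052,.075),300)
    show("blueband",near(.38,.68,-.12,.18,.052,.075)&(H>100)&(H<125)&(S>120))
    show("panrim",near(.3,.65,.25,.52,.028,.042)&(S>120),25)
    show("pantab",near(.3,.65,.25,.52,.066,.085),10)
    show("panany",near(.3,.65,.25,.52,-.01,.042)&(((H<7)|(H>173))&(S>170)),100)
    show("scrtop",near(.35,.65,-.55,-.28,.065,.09),10)
    show("bladetop",near(.35,.65,-.55,-.28,.02,.045),10)
    show("mat",near(.3,.7,-.55,-.2,-.01,.02)&(H>45)&(H<85)&(S>100),100)
    show("jar",near(.38,.68,-.12,.18,.08,.11),10)
    show("chip",near(.4,.66,-.09,.15,.05,.08)&(S>110)&(H<30),8)
```

```text
top plate 7978 [284. 217.] [0.522 0.044 0.06 ] rect [524.  45.] [220. 190.] 82.7
top blueband 242 [329. 224.] [ 0.509 -0.058  0.06 ] rect [509. -58.] [  7. 185.] 82.6
top panrim 502 [141. 228.] [0.486 0.381 0.035] rect [486. 374.] [110. 150.] 70.8
top pantab 232 [157. 236.] [0.47  0.327 0.076] rect [470. 329.] [15. 70.] 72.2
top panany 2466 [143. 228.] [0.487 0.388 0.011] rect [483. 381.] [121. 159.] 70.3
top scrtop 386 [482. 234.] [ 0.495 -0.39   0.079] rect [ 495. -392.] [69. 21.] 19.3
top bladetop 452 [472. 234.] [ 0.495 -0.387  0.033] rect [ 495. -393.] [120.  26.] 18.1
top mat 2337 [460. 227.] [ 0.51  -0.372  0.003] rect [ 506. -384.] [178. 109.] 14.9
top jar 80 [265. 175.] [0.61  0.086 0.096] rect [610.  86.] [20. 19.] 89.5
top chip 26 [269. 200.] [0.559 0.079 0.067] rect [559.  78.] [12. 11.] 89.2
top chip 32 [286. 212.] [0.532 0.041 0.066] rect [532.  41.] [18.  7.] 1.4
top chip 32 [309. 212.] [ 0.533 -0.012  0.066] rect [533. -12.] [ 9. 17.] 27.5
top chip 26 [268. 222.] [0.508 0.079 0.067] rect [510.  81.] [16. 12.] 2.2
top chip 29 [300. 236.] [0.48  0.008 0.067] rect [480. 
[... 460 characters left out ...]
3. 218.] [ 0.521 -0.379  0.032] rect [ 496. -389.] [120.  24.] 16.0
scene mat 1841 [108. 228.] [ 0.521 -0.376  0.002] rect [ 508. -383.] [183. 109.] 15.1
scene jar 105 [308. 228.] [0.616 0.088 0.092] rect [613.  88.] [19. 24.] 89.2
scene chip 22 [270. 194.] [0.483 0.009 0.066] rect [482.   8.] [14. 13.] 89.6
scene chip 30 [302. 203.] [0.511 0.081 0.065] rect [510.  80.] [13. 22.] 72.3
scene chip 25 [285. 210.] [0.534 0.042 0.065] rect [534.  43.] [22.  8.] 7.5
scene chip 31 [261. 210.] [ 0.535 -0.011  0.065] rect [535. -11.] [13. 17.] 26.1
scene chip 26 [302. 218.] [0.562 0.08  0.066] rect [560.  81.] [11. 15.] 87.4
scene chip 8 [307. 238.] [0.62  0.088 0.066] rect [620.  87.] [13.  5.] 80.7
```

Run:
```python
import cv2
p=cv2.imread("pics/top0.png");
cv2.imwrite("pics/t0z.png",cv2.resize(p[155:275,225:345],None,fx=5,fy=5,interpolation=cv2.INTER_CUBIC))
cv2.imwrite("pics/t0p.png",cv2.hconcat([cv2.resize(p[185:275,100:190],None,fx=4,fy=4,interpolation=cv2.INTER_CUBIC),cv2.resize(p[185:275,420:510],None,fx=4,fy=4,interpolation=cv2.INTER_CUBIC)]))
```

```text
(no output)
```

View pics/t0z.png

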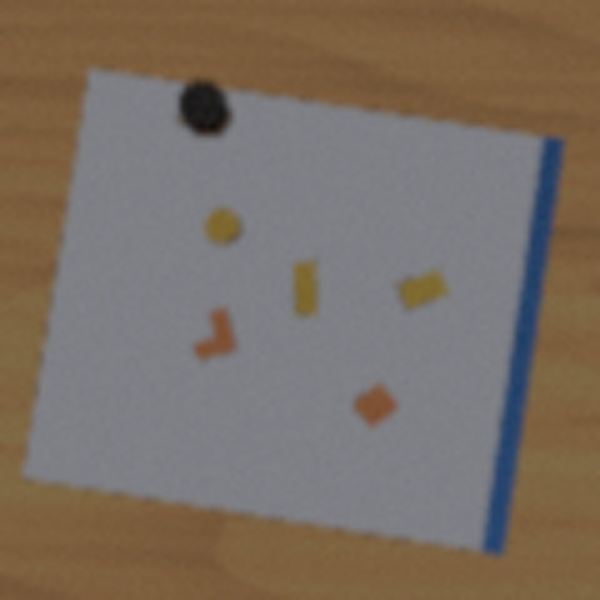

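View pics/t0p.png

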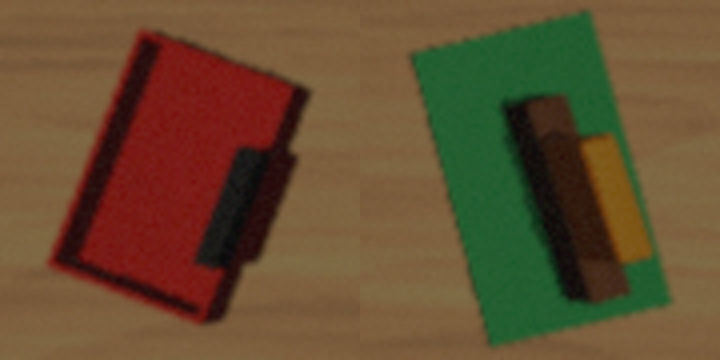

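Everything I measured has the right height and size. The plate centre is (0.5245, 0.045) with yaw −7.35°, and the lip middle is about (0.510, −0.064). The pan is at (0.488, 0.379) with yaw −19°, its tab at (0.471, 0.330). The scraper is at (0.4955, −0.391) with yaw about 17.5°, and the mat is at (0.507, −0.3835). First move: to a point above the tab.

```bash
python3 -m handwheel '[0,0,0,-0.0307,-0.0236,0,0, 0,0,0,-0.0307,-0.0236,0,0, 0,0,0,-0.0307,-0.0236,0,0, 0,0,0,-0.0307,-0.0236,0,0, 0,0,0,-0.0307,-0.0236,0,0, 0,0,0,-0.0307,-0.0236,0,0, 0,0,0,-0.0307,-0.0236,0,0, 0,0,0,-0.0307,-0.0236,0,0, 0,0,0,-0.0307,-0.0236,0,0, 0,0,0,-0.0307,-0.0236,0,0, 0,0,0,-0.0307,-0.0236,0,0, 0,0,0,-0.0307,-0.0236,0,0]' 40
python3 -m handwheel '[0,0,0.066,0,0,0,0, 0,0,0,0,0,0,0, 0,0,0,0,0,0,0]'
python3 - <<'E'
from h import *
s=get_state();pose=campose("wrist",s);p,d=capture("wrist");cv2.imwrite("pics/w1.png",p[:,:,::-1]);np.savez("pics/w1.npz",p=p,d=d,R=pose[0],t=pose[1])
uv=px(d>0);X=np.full(p.shape,np.nan);X[uv[:,1],uv[:,0]]=bydepth("wrist",uv,d,pose)
m=(X[...,2]>.068)&(X[...,2]<.085)&(X[...,1]>.2)
for b,a,c in blobs(m,60):
    q=X[b];print(a,c,q.mean(0),rect(q))
m=(X[...,2]>.03)&(X[...,2]<.041)&(X[...,1]>.2)
for b,a,c in blobs(m,60):
    q=X[b];print("rim",a,c,q.mean(0),rect(q))
E
```

```text
time_s: 1.1
tcp_pos: [0.4717, 0.3282, 0.231]
tool_rot: [[-0.965, 0.261, -0.001], [0.261, 0.965, -0.0], [0.0, -0.001, -1.0]]
wrist_force: [0.8, 0.1, -0.2]
gripper_width: 0.0856
time_s: 1.35
tcp_pos: [0.471, 0.3298, 0.231]
tool_rot: [[-0.946, 0.324, -0.001], [0.324, 0.946, -0.0], [0.001, -0.0, -1.0]]
wrist_force: [-0.3, 0.0, -0.2]
gripper_width: 0.0854
836 [282.23684211 195.30861244] [0.46838473 0.33007867 0.07548601] ((469.8458251953125, 329.3405456542969), (12.440629959106445, 70.48114013671875), 71.35484313964844)
rim 1441 [337.72519084 185.90284525] [0.48965947 0.39136871 0.03414751] ((487.2986145019531, 378.9659423828125), (100.33110809326172, 150.37420654296875), 70.98014068603516)
rim 95 [557.44210526 278.67368421] [0.6945332  0.62540913 0.03307487] ((696.380126953125, 626.0689086914062), (6.051484107971191, 36.390281677246094), 83.66790771484375)
rim 137 [551.00729927 329.69343066] [0.76752731 0.60860064 0.03532287] ((767.2604370117188, 609.7488403320312), (4.723425388336182, 24.478092193603516), 20.320690155029297)
rim 73 [446.34246575 394.15068493] [0.82968498 0.45584349 0.03509305] ((830.8677368164062, 456.4509582519531), (10.786499977111816, 11.024258613586426), 14.657515525817871)
rim 191 [468.12565445 397.08376963] [0.84463556 0.48443473 0.03553023] ((844.8980712890625, 484.54833984375), (4.633457183837891, 33.78297424316406), 23.674819946289062)
rim 113 [446.37168142 410.66371681] [0.85922737 0.4501376  0.03554506] ((859.0977783203125, 449.287841796875), (4.205385208129883, 22.045068740844727), 22.687602996826172)
```

View pics/w1.png

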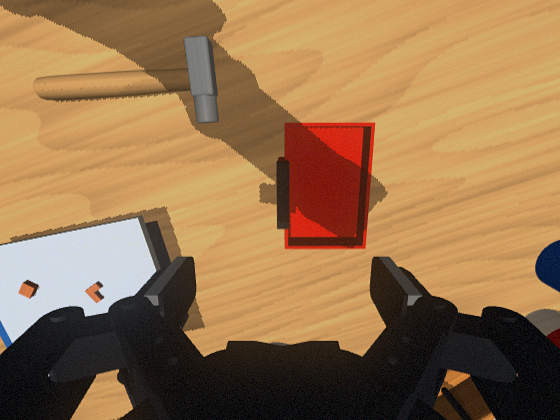

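The wrist view shows the tab at (282,195), which gives (0.470, 0.3295) and matches. Now I descend and grip.

```bash
python3 -m handwheel '[0,0,0,0,0,0.03,0, 0,0,0,0,0,0.03,0, 0,0,0,0,0,0.03,0, 0,0,0,0,0,0.03,0, 0,0,0,0,0,0.03,0, 0,0,0,0,0,0.02,0, 0,0,0,0,0,0.015,0, 0,0,0,0,0,0,0.5, 0,0,0,0,0,0,1, 0,0,0,0,0,0,1, 0,0,0,0,0,0,1]' 50
python3 -m handwheel '[0,0,0,0,0,0,1, 0,0,0,0,0,0,1, 0,0,0,0,0,0,1, 0,0,0,0,0,0,1]'
```

```text
time_s: 2.32
tcp_pos: [0.4717, 0.3312, 0.0476]
tool_rot: [[-0.946, 0.324, 0.002], [0.324, 0.946, 0.002], [-0.001, 0.002, -1.0]]
wrist_force: [0.1, 0.1, -0.2]
gripper_width: 0.0387
time_s: 2.65
tcp_pos: [0.4717, 0.3304, 0.0475]
tool_rot: [[-0.946, 0.325, 0.001], [0.325, 0.946, 0.001], [-0.001, 0.001, -1.0]]
wrist_force: [-1.5, -0.4, 6.2]
gripper_width: 0.0113
```

```bash
python3 -m handwheel '[0,0,0,0,0,-0.01,1, 0,0,0,0,0,-0.02,1, 0,0,0,0,0,-0.03,1, 0,0,0,0,0,-0.03,1, 0,0,0,0,0,-0.03,1, 0,0,0,0,0,-0.03,1, 0,0,0,0,0,0,1]'
python3 - <<'E'
from h import *
p,d=capture("scene");cv2.imwrite("pics/s2.png",p[:,:,::-1]);print(get_state()["gripper_width"],get_state()["wrist_force"])
E
```

```text
time_s: 3.23
tcp_pos: [0.4743, 0.3319, 0.2025]
tool_rot: [[-0.946, 0.325, 0.009], [0.325, 0.946, 0.007], [-0.006, 0.009, -1.0]]
wrist_force: [1.2, 0.7, -2.0]
gripper_width: 0.011
0.010831987544979394 [ 0.07833207  0.22431543 -1.69023518]
```

View pics/s2.png

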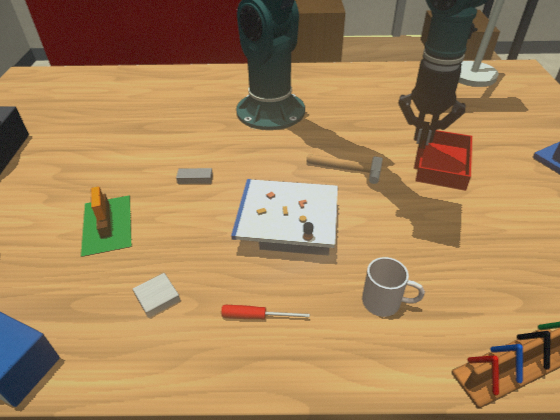

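The pan is held level at (445,158). I carry it over the plate to a spot in front of the lip.

```bash
python3 -m handwheel '[0,0,0,-0.005,-0.0142,0,1, 0,0,0,-0.0107,-0.0283,0,1, 0,0,0,-0.0107,-0.0283,0,1, 0,0,0,-0.0107,-0.0283,0,1, 0,0,0,-0.0107,-0.0283,0,1, 0,0,0,-0.0107,-0.0283,0,1, 0,0,0,-0.0107,-0.0283,0,1, 0,0,0,-0.0107,-0.0283,0,1, 0,0,0,-0.0107,-0.0283,0,1, 0,0,0,-0.0107,-0.0283,0,1, 0,0,0,-0.0107,-0.0283,0,1, 0,0,0,-0.0107,-0.0283,0,1]'
python3 -m handwheel '[0,0,0,-0.0107,-0.0283,0,1, 0,0,0,-0.0107,-0.0283,0,1, 0,0,0,-0.0107,-0.0283,0,1, 0,0,0,-0.0107,-0.0283,0,1, 0,0,0,-0.0107,-0.0283,0,1, 0,0,0,-0.0107,-0.0283,0,1, 0,0,0,-0.005,-0.0142,0,1, 0,0,-0.1,0,0,0,1, 0,0,-0.1,0,0,0,1, 0,0,0,0,0,0,1, 0,0,0,0,0,0,1]'
cat > look.py <<'E'
from h import *
import sys
n,tag=sys.argv[1],sys.argv[2]
s=get_state();pose=campose(n,s);p,d=capture(n);cv2.imwrite(f"pics/{tag}.png",p[:,:,::-1])
print(s["tcp_pos"].round(4),s["tool_rot"].round(3).tolist(),s["wrist_force"].round(1),s["gripper_width"])
uv=px(d>0);X=np.full(p.shape,np.nan);X[uv[:,1],uv[:,0]]=bydepth(n,uv,d,pose);np.savez(f"pics/{tag}.npz",p=p,X=X)
E
python3 look.py top t3; python3 look.py scene s3
```

```text
time_s: 4.28
tcp_pos: [0.4788, -0.0201, 0.1946]
tool_rot: [[-0.946, 0.325, -0.005], [0.325, 0.946, -0.001], [0.004, -0.002, -1.0]]
wrist_force: [0.3, 0.2, -2.2]
gripper_width: 0.0115
time_s: 5.2
tcp_pos: [0.4852, -0.2142, 0.1948]
tool_rot: [[-0.991, 0.134, -0.004], [0.134, 0.991, 0.001], [0.004, 0.001, -1.0]]
wrist_force: [-0.2, -0.5, -1.8]
gripper_width: 0.0113
[ 0.4852 -0.2142  0.1948] [[-0.991, 0.134, -0.004], [0.134, 0.991, 0.001], [0.004, 0.001, -1.0]] [-0.2 -0.5 -1.8] 0.011277413456744004
[ 0.4856 -0.2141  0.1951] [[-0.991, 0.133, -0.003], [0.133, 0.991, 0.001], [0.003, 0.001, -1.0]] [-0.3 -0.2 -2.2] 0.011316299713615023
```

View pics/t3.png

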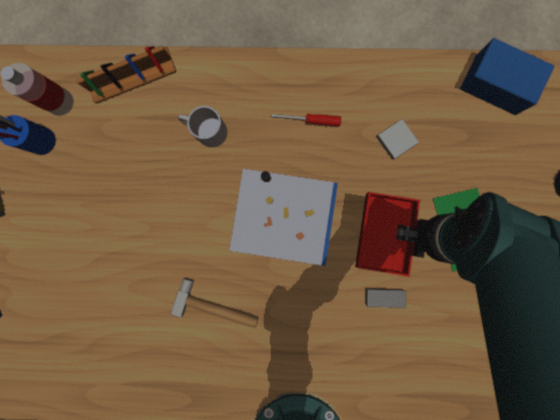

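View pics/s3.png

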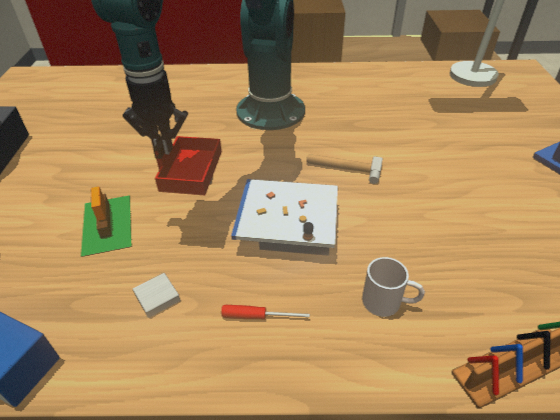

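Top view: the pan is at (389,233) in front of the lip, and all chips are in place. I measure its pose in hand.

```bash
cat > pan.py <<'E'
import sys;from h import *
c0=np.array([.5245,.045]);a=np.radians(-7.35);px_=np.array([np.cos(a),np.sin(a)]);py_=np.array([-np.sin(a),np.cos(a)])
def pl(q): return (np.array(q)[:2]-c0)@np.c_[px_,py_]
if __name__=="__main__":
  for t in sys.argv[1:]:
    z=np.load(f"pics/{t}.npz");p,X=z["p"],z["X"];h=hsv(p);H,S,V=[h[...,i].astype(int) for i in range(3)]
    red=((H<7)|(H>173))&(S>150)&(X[...,1]<-.03)&(X[...,1]>-.4)&(X[...,0]<.65)&(X[...,0]>.35)
    for b,ar,c in blobs(red,200):
        q=X[b];q=q[~np.isnan(q[:,0])];zt=np.percentile(q[:,2],[2,50,98]).round(3)
        top=q[q[:,2]>zt[2]-.012];r=rect(top[top[:,2]<zt[2]+.008]);print(t,ar,c.round(),zt,np.round(r[0],1),np.round(r[1],1),round(r[2],1),"plate frame",pl(np.array(r[0])/1000).round(4))
E
python3 pan.py t3 s3
```

```text
t3 3848 [386. 233.] [0.149 0.152 0.185] [ 490.1 -162.3] [ 99.4 148.1] 82.5 plate frame [-0.0076 -0.21  ]
s3 1220 [190. 165.] [0.148 0.151 0.183] [ 504.7 -162.5] [ 98.9 128.3] 82.3 plate frame [ 0.0069 -0.2084]
```

```bash
python3 -m handwheel '[0,0,0,-0.004,0,0.02,1, 0,0,0,0,0,0.03,1, 0,0,0,0,0,0.03,1, 0,0,0,0,0,0.03,1, 0,0,0,0,0,0.02,1, 0,0,0,0,0,0.012,1, 0,0,0,0,0,0,1, 0,0,0,0,0,0,1]'
python3 look.py top t4;python3 look.py scene s4; python3 pan.py t4 s4
```

```text
time_s: 5.97
tcp_pos: [0.4912, -0.2146, 0.0542]
tool_rot: [[-0.991, 0.131, -0.001], [0.131, 0.991, 0.0], [0.001, -0.0, -1.0]]
wrist_force: [-0.2, -0.9, -1.9]
gripper_width: 0.011
[ 0.4912 -0.2146  0.0542] [[-0.991, 0.131, -0.001], [0.131, 0.991, 0.0], [0.001, -0.0, -1.0]] [-0.2 -0.9 -1.9] 0.011035656583982522
[ 0.4919 -0.2149  0.055 ] [[-0.991, 0.131, 0.001], [0.131, 0.991, -0.001], [-0.001, -0.0, -1.0]] [ 0.6  0.9 -1.9] 0.011488694813435403
t4 2685 [372. 231.] [0.008 0.011 0.044] [ 496.1 -162.9] [ 99.3 147.9] 82.6 plate frame [-0.0015 -0.2098]
s4 1239 [198. 214.] [0.008 0.011 0.044] [ 518.5 -164.4] [ 98.9 112.6] 83.3 plate frame [ 0.0208 -0.2084]
```

View pics/s4.png

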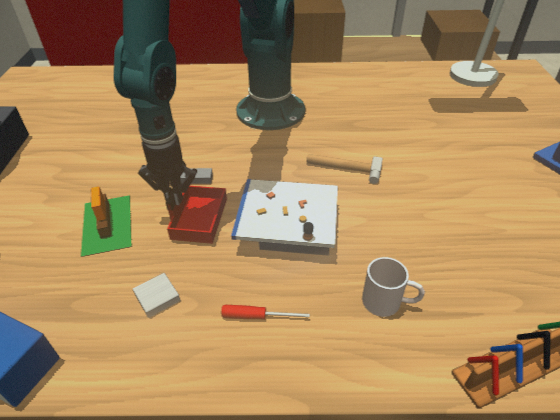

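The pan is 7 mm above the bench, square, with x offset −1.5 mm. I lower it, slide it in 75 mm and set it down.

```bash
python3 -m handwheel '[0,0,0,0,0,0.0045,1, 0,0,0,0,0.01,0,1, 0,0,0,0,0.012,0,1, 0,0,0,0,0.012,0,1, 0,0,0,0,0.012,0,1, 0,0,0,0,0.012,0,1, 0,0,0,0,0.01,0,1, 0,0,0,0,0.007,0,1, 0,0,0,0,0,0,1, 0,0,0,0,0,0.002,1, 0,0,0,0,0,0.001,1,0,0,0,0,0,0,1]'
python3 look.py top t5;python3 pan.py t5
```

```text
time_s: 7.07
tcp_pos: [0.5012, -0.1405, 0.0475]
tool_rot: [[-0.991, 0.131, 0.0], [0.131, 0.991, 0.0], [-0.0, 0.0, -1.0]]
wrist_force: [-0.3, 2.7, 6.3]
gripper_width: 0.0115
[ 0.5012 -0.1405  0.0475] [[-0.991, 0.131, 0.0], [0.131, 0.991, 0.0], [-0.0, 0.0, -1.0]] [-0.3  2.7  6.3] 0.011484367559932662
t5 1699 [346. 227.] [0.001 0.004 0.039] [ 504.2 -102.9] [ 70.6 147.8] 82.7 plate frame [-0.0012 -0.1493]
```

View pics/t5.png

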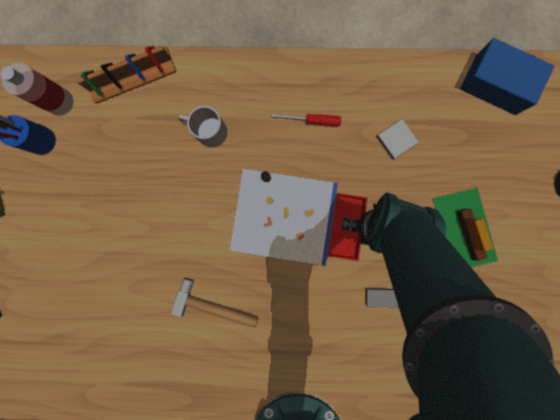

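The pan is seated with its mouth at plate y ≈ −0.085 and x ≈ −1 mm. I release it and rise.

```bash
python3 -m handwheel '[0,0,0,0,0,0,0.6, 0,0,0,0,0,0,0.6, 0,0,0,0,0,0,0.6, 0,0,0,0,0,0,0.6, 0,0,0,0,0,-0.01,0.5, 0,0,0,0,0,-0.03,0.5, 0,0,0,0,0,-0.03,0.5, 0,0,0,0,0,-0.03,0.5, 0,0,0,0,0,-0.03,0.5, 0,0,0,0,0,0,0]'
python3 look.py top t6;python3 pan.py t6;python3 look.py scene s6
```

```text
time_s: 7.95
tcp_pos: [0.5045, -0.1416, 0.1826]
tool_rot: [[-0.991, 0.131, 0.011], [0.131, 0.991, -0.002], [-0.011, -0.001, -1.0]]
wrist_force: [1.1, -0.6, 0.6]
gripper_width: 0.0531
[ 0.5045 -0.1416  0.1826] [[-0.991, 0.131, 0.011], [0.131, 0.991, -0.002], [-0.011, -0.001, -1.0]] [ 1.1 -0.6  0.6] 0.0531060794113098
t6 1793 [346. 227.] [0.001 0.004 0.038] [ 504.4 -102.7] [ 71. 148.] 82.5 plate frame [-0.0011 -0.1491]
[ 0.5032 -0.1411  0.1804] [[-0.991, 0.131, 0.008], [0.131, 0.991, -0.001], [-0.008, -0.0, -1.0]] [-0.  -0.2 -0.8] 0.06092528282135227
```

View pics/s6.png

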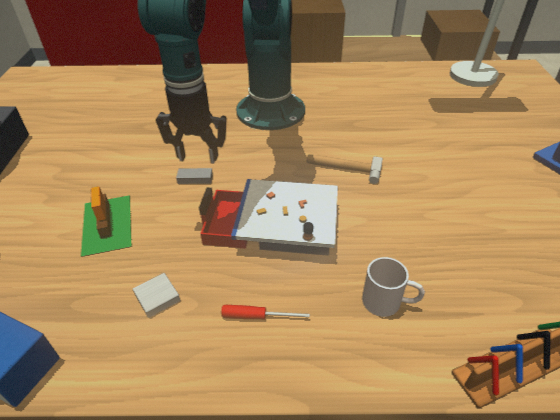

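The pan stands under the lip at (225,215), released and unmoved. Next I go to the scraper.

```bash
python3 -m handwheel '[0,0,0,-0.0031,-0.0311,-0.005,0, 0,0,0,-0.0031,-0.0311,-0.005,0, 0,0,0,-0.0031,-0.0311,-0.005,0, 0,0,0,-0.0031,-0.0311,-0.005,0, 0,0,0,-0.0031,-0.0311,-0.005,0, 0,0,0,-0.0031,-0.0311,-0.005,0, 0,0,0,-0.0031,-0.0311,-0.005,0, 0,0,0,-0.0031,-0.0311,-0.005,0, 0,0,-0.109,0,0,0,0, 0,0,-0.109,0,0,0,0, 0,0,-0.109,0,0,0,0, 0,0,-0.109,0,0,0,0]'
python3 -m handwheel '[0,0,0,0,0,0,0, 0,0,0,0,0,0,0]'
python3 look.py wrist w7
python3 - <<'E'
from h import *
X=np.load("pics/w7.npz")["X"];near=(X[...,0]>.4)&(X[...,0]<.6)&(X[...,1]>-.5)&(X[...,1]<-.28)
for k,(a,b) in dict(top=(.072,.09),blade=(.03,.042),mat=(-.003,.008)).items():
    for m,n,c in blobs(near&(X[...,2]>a)&(X[...,2]<b),150):
        q=X[m];print(k,n,c.round(),q.mean(0).round(4),np.round(rect(q)[0],1),np.round(rect(q)[1],1),rect(q)[2])
E
```

```text
time_s: 9.05
tcp_pos: [0.4918, -0.3898, 0.2147]
tool_rot: [[-0.952, -0.305, -0.003], [-0.305, 0.952, 0.002], [0.002, 0.003, -1.0]]
wrist_force: [0.6, -0.1, -0.6]
gripper_width: 0.0853
time_s: 9.22
tcp_pos: [0.4921, -0.3898, 0.2153]
tool_rot: [[-0.955, -0.298, -0.002], [-0.298, 0.955, 0.002], [0.002, 0.003, -1.0]]
wrist_force: [0.0, 0.9, 0.3]
gripper_width: 0.0854
[ 0.4921 -0.3898  0.2153] [[-0.955, -0.298, -0.002], [-0.298, 0.955, 0.002], [0.002, 0.003, -1.0]] [0.  0.9 0.3] 0.08540965948997663
top 1397 [279. 202.] [ 0.4926 -0.393   0.0792] [ 493.7 -392.7] [69. 20.] 18.196582794189453
blade 567 [279. 153.] [ 0.451  -0.4064  0.0334] [ 463.  -403.2] [52.5 23.2] 17.579116821289062
blade 183 [282. 236.] [ 0.5414 -0.3748  0.0333] [ 527.4 -381.7] [48.7 23.6] 17.578166961669922
mat 25417 [280. 185.] [ 4.928e-01 -3.925e-01 -2.000e-04] [ 500. -390.] [200. 220.] 0.0032567032612860203
```

View pics/w7.png

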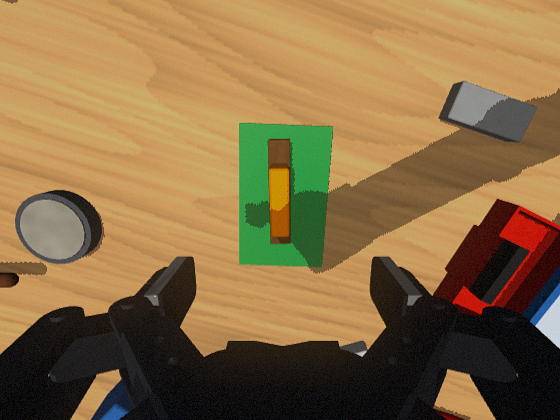

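The wrist view has the grip at (279,202), so the scraper is at (0.494, −0.392), yaw 17.7°. Now I grasp it.

```bash
python3 -m handwheel '[0,0,0,-0.0012,-0.0027,0.02,0, 0,0,0,0,0,0.03,0, 0,0,0,0,0,0.03,0, 0,0,0,0,0,0.03,0, 0,0,0,0,0,0.03,0, 0,0,0,0,0,0.02,0, 0,0,0,0,0,0.009,0, 0,0,0,0,0,0,1, 0,0,0,0,0,0,1, 0,0,0,0,0,0,1, 0,0,0,0,0,0,1, 0,0,0,0,0,0,1]' 70
python3 -m handwheel '[0,0,0,0,0,0,1, 0,0,0,0,0,0,1, 0,0,0,0,0,0,1]'
```

```text
time_s: 10.27
tcp_pos: [0.496, -0.3932, 0.0494]
tool_rot: [[-0.954, -0.3, 0.002], [-0.3, 0.954, -0.002], [-0.002, -0.002, -1.0]]
wrist_force: [0.6, 0.1, 0.7]
gripper_width: 0.0257
time_s: 10.52
tcp_pos: [0.4959, -0.3931, 0.0493]
tool_rot: [[-0.954, -0.3, 0.002], [-0.3, 0.954, -0.001], [-0.001, -0.002, -1.0]]
wrist_force: [-0.1, 0.3, 6.5]
gripper_width: 0.0191
```

```bash
python3 -m handwheel '[0,0,0,0,0,-0.01,1, 0,0,0,0,0,-0.03,1, 0,0,0,0,0,-0.04,1, 0,0,0,0,0,-0.04,1, 0,0,0,0,0,-0.04,1, 0,0,0,-0.0104,0.0269,0,1, 0,0,0,-0.0104,0.0269,0,1, 0,0,0,-0.0104,0.0269,0,1, 0,0,0,-0.0104,0.0269,0,1, 0,0,0,-0.0104,0.0269,0,1, 0,0,0,-0.0104,0.0269,0,1, 0,0,0,-0.0104,0.0269,0,1]'
python3 -m handwheel '[0,0,0,-0.0104,0.0269,0,1, 0,0,0,-0.0104,0.0269,0,1, 0,0,0,-0.0104,0.0269,0,1, 0,0,0,-0.0104,0.0269,0,1, 0,0,0,-0.0104,0.0269,0,1, 0,0,0,-0.0104,0.0269,0,1, 0,0,0,-0.0104,0.0269,0,1, 0,0,0,-0.0104,0.0269,0,1, 0,0,0,-0.0104,0.0269,0,1, 0,0,0,-0.0104,0.0269,0,1, 0,0,0,-0.0104,0.0269,0,1, 0,0,0,0,0,0,1]'
python3 -m handwheel '[0,0,0.108,0,0,0,1, 0,0,0.108,0,0,0,1, 0,0,0.108,0,0,0,1, 0,0,0.108,0,0,0,1, 0,0,0,0,0,0,1, 0,0,0,0,0,0,1]'
python3 look.py top t8; python3 look.py scene s8
python3 - <<'E'
from pan import *
for t in("t8","s8"):
    z=np.load(f"pics/{t}.npz");X=z["X"];
    for m,n,c in blobs((X[...,0]>.42)&(X[...,0]<.64)&(X[...,1]>.03)&(X[...,1]<.22)&(X[...,2]>.185)&(X[...,2]<.225),20):
        q=X[m];r=rect(q);print(t,n,c.round(),q.mean(0).round(3),np.round(r[0],1),np.round(r[1],1),r[2],pl(np.array(r[0])/1000))
print(pl(get_state()["tcp_pos"]))
E
```

```text
time_s: 11.52
tcp_pos: [0.5069, -0.1895, 0.208]
tool_rot: [[-0.954, -0.3, -0.001], [-0.3, 0.954, 0.0], [0.001, 0.001, -1.0]]
wrist_force: [1.0, -0.2, -2.4]
gripper_width: 0.0192
time_s: 12.52
tcp_pos: [0.5279, 0.1339, 0.2083]
tool_rot: [[-0.951, -0.31, 0.002], [-0.31, 0.951, 0.005], [-0.003, 0.005, -1.0]]
wrist_force: [0.6, 0.7, -3.1]
gripper_width: 0.019
time_s: 13.02
tcp_pos: [0.5275, 0.1254, 0.2079]
tool_rot: [[-0.992, 0.124, -0.001], [0.124, 0.992, -0.0], [0.001, -0.0, -1.0]]
wrist_force: [-0.1, 0.0, -2.2]
gripper_width: 0.0189
[0.5275 0.1254 0.2079] [[-0.992, 0.124, -0.001], [0.124, 0.992, -0.0], [0.001, -0.0, -1.0]] [-0.1  0.  -2.2] 0.018892340608063673
[0.5277 0.1254 0.2079] [[-0.992, 0.124, -0.0], [0.124, 0.992, -0.0], [0.0, -0.0, -1.0]] [-0.3  0.  -2.3] 0.019044161261659472
t8 102 [246. 185.] [0.577 0.116 0.193] [577.3 113.5] [33.5 17.9] 41.430877685546875 [0.04361169 0.07470596]
t8 25 [244. 227.] [0.494 0.118 0.193] [491.8 118. ] [ 2.2 29.3] 84.06365966796875 [-0.0417591   0.06817332]
s8 355 [325. 168.] [0.561 0.122 0.203] [552.4 119.4] [44.3 74.1] 71.08689880371094 [0.01814012 0.07734962]
[-0.00703717  0.08020745]
```

View pics/s8.png

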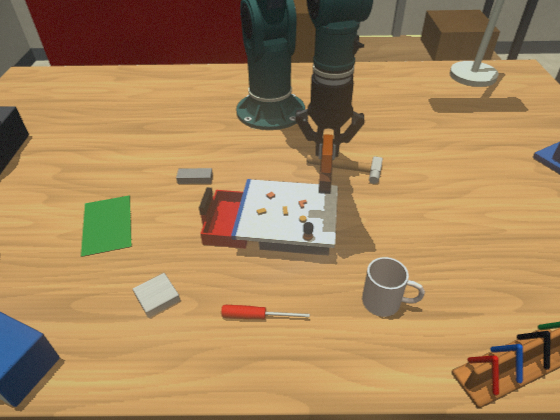

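View pics/t8.png

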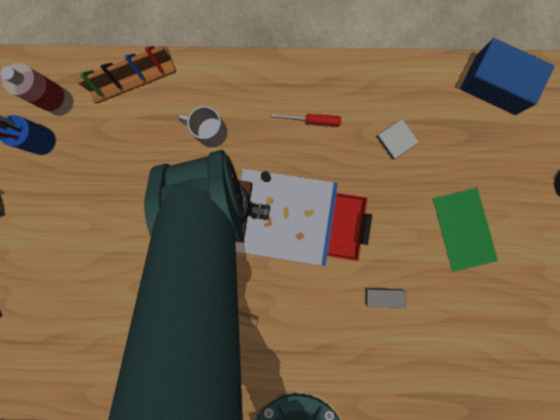

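Run:
```python
from pan import *
for t in("t8","s8"):
    z=np.load(f"pics/{t}.npz");X=z["X"];h=hsv(z["p"]);
    m=(X[...,0]>.42)&(X[...,0]<.64)&(X[...,1]>.05)&(X[...,1]<.2)&(X[...,2]>.15)&(X[...,2]<.2)&(h[...,1]>80)&(h[...,0]<20)
    q=X[m];w=(q[:,:2]-c0)@np.c_[px_,py_];print(t,m.sum(),np.percentile(w,[1,50,99],axis=0).round(4).tolist(),np.percentile(q[:,2],[1,50,99]).round(3),rect(q))
```

```text
t8 105 [[-0.0641, 0.0672], [0.0402, 0.073], [0.0498, 0.0913]] [0.188 0.194 0.197] ((527.2960815429688, 114.83306884765625), (118.3683090209961, 21.52790641784668), 3.958369731903076)
s8 185 [[-0.0149, 0.0693], [0.0354, 0.082], [0.0536, 0.0929]] [0.175 0.193 0.2  ] ((553.992919921875, 123.09454345703125), (23.789596557617188, 72.86724090576172), 83.31031036376953)
```

The blade spans plate x −66 to +54 mm and y 68 to 92 mm. It is clear of the jar (x ≥ 69) and behind all the chips (y ≤ 48). I lower it.

```bash
python3 -m handwheel '[0,0,0,0,0,0.02,1, 0,0,0,0,0,0.025,1, 0,0,0,0,0,0.025,1, 0,0,0,0,0,0.015,1, 0,0,0,0,0,0.01,1, 0,0,0,0,0,0.003,1, 0,0,0,0,0,0,1, 0,0,0,0,0,0,1]'
python3 look.py scene s9
```

```text
time_s: 13.78
tcp_pos: [0.5289, 0.1257, 0.1105]
tool_rot: [[-0.992, 0.126, 0.001], [0.126, 0.992, 0.0], [-0.001, 0.001, -1.0]]
wrist_force: [0.4, -0.2, -2.8]
gripper_width: 0.0191
[0.5289 0.1257 0.1105] [[-0.992, 0.126, 0.001], [0.126, 0.992, 0.0], [-0.001, 0.001, -1.0]] [ 0.4 -0.2 -2.8] 0.019145392386853664
```

```bash
python3 -c "
import cv2;p=cv2.imread('pics/s9.png');cv2.imwrite('pics/s9z.png',cv2.resize(p[120:270,190:390],None,fx=4,fy=4,interpolation=cv2.INTER_CUBIC))"
```

```text
(no output)
```

View pics/s9z.png

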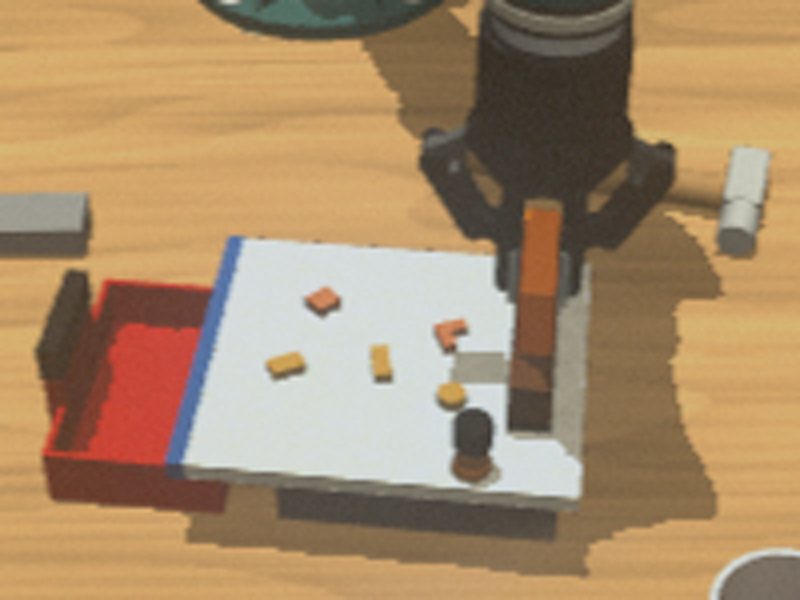

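The zoom shows the blade at (530,390), behind the slug and L (450,390) and beside the jar (472,445), with a gap. I creep down to contact.

```bash
python3 -m handwheel '[0,0,0,0,0,0.0015,1, 0,0,0,0,0,0.0015,1, 0,0,0,0,0,0,1]'; python3 -m handwheel '[0,0,0,0,0,0.001,1, 0,0,0,0,0,0,1]'
```

```text
time_s: 14.08
tcp_pos: [0.5283, 0.1257, 0.1072]
tool_rot: [[-0.992, 0.126, 0.001], [0.126, 0.992, 0.0], [-0.001, 0.0, -1.0]]
wrist_force: [-1.0, 0.5, -2.5]
gripper_width: 0.0191
time_s: 14.25
tcp_pos: [0.5283, 0.1258, 0.1063]
tool_rot: [[-0.992, 0.126, 0.001], [0.126, 0.992, 0.0], [-0.0, 0.0, -1.0]]
wrist_force: [-0.5, 0.3, 2.3]
gripper_width: 0.0192
```

```bash
python3 -m handwheel '[0,0,0,0,-0.004,-0.0003,1, 0,0,0,0,-0.006,0,1, 0,0,0,0,-0.006,0,1, 0,0,0,0,-0.006,0,1, 0,0,0,0,-0.006,0,1, 0,0,0,0,-0.006,0,1, 0,0,0,0,-0.006,0,1, 0,0,0,0,-0.006,0,1, 0,0,0,0,-0.006,0,1, 0,0,0,0,-0.006,0,1, 0,0,0,0,-0.006,0,1, 0,0,0,0,-0.006,0,1]'
python3 look.py scene s10; python3 -c "
import cv2;p=cv2.imread('pics/s10.png');cv2.imwrite('pics/s10z.png',cv2.resize(p[120:270,190:390],None,fx=4,fy=4,interpolation=cv2.INTER_CUBIC))"
```

```text
time_s: 15.25
tcp_pos: [0.5195, 0.056, 0.1063]
tool_rot: [[-0.992, 0.126, 0.001], [0.126, 0.992, 0.001], [-0.001, 0.001, -1.0]]
wrist_force: [0.4, 2.8, 3.3]
gripper_width: 0.0192
[0.5195 0.056  0.1063] [[-0.992, 0.126, 0.001], [0.126, 0.992, 0.001], [-0.001, 0.001, -1.0]] [0.4 2.8 3.3] 0.019172268057105528
```

View pics/s10z.png

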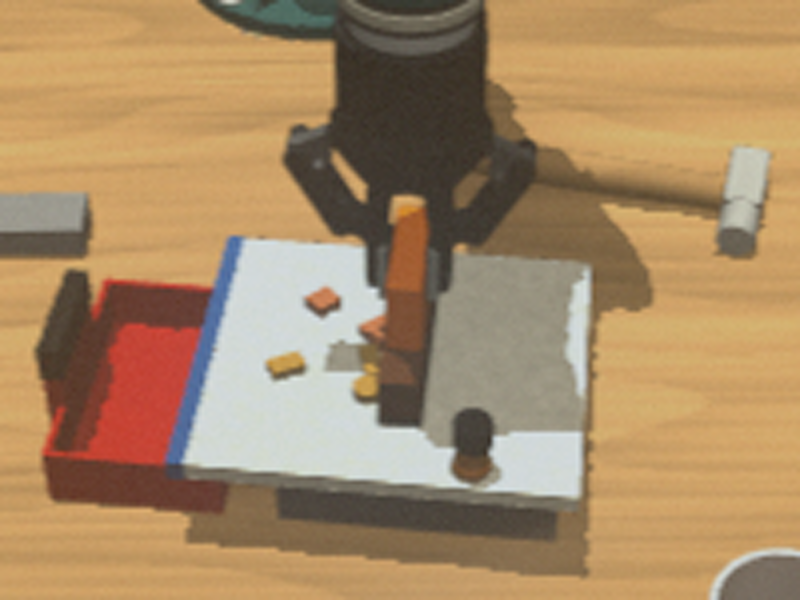

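The sweep works: three chips are ahead of the blade at (370,330–390) and the jar is untouched. I continue.

```bash
python3 -m handwheel '[0,0,0,0,-0.006,0,1, 0,0,0,0,-0.006,0,1, 0,0,0,0,-0.006,0,1, 0,0,0,0,-0.006,0,1, 0,0,0,0,-0.006,0,1, 0,0,0,0,-0.006,0,1, 0,0,0,0,-0.006,0,1, 0,0,0,0,-0.006,0,1, 0,0,0,0,-0.006,0,1, 0,0,0,0,-0.006,0,1, 0,0,0,0,-0.006,0,1, 0,0,0,0,-0.006,0,1]'
python3 look.py scene s11; python3 -c "
import cv2;p=cv2.imread('pics/s11.png');cv2.imwrite('pics/s11z.png',cv2.resize(p[120:270,170:370],None,fx=4,fy=4,interpolation=cv2.INTER_CUBIC))"
```

```text
time_s: 16.3
tcp_pos: [0.5102, -0.0154, 0.1063]
tool_rot: [[-0.992, 0.126, 0.0], [0.126, 0.992, 0.001], [-0.0, 0.001, -1.0]]
wrist_force: [0.6, 5.2, 6.1]
gripper_width: 0.0192
[ 0.5102 -0.0154  0.1063] [[-0.992, 0.126, 0.0], [0.126, 0.992, 0.001], [-0.0, 0.001, -1.0]] [0.6 5.2 6.1] 0.01919381559167113
```

View pics/s11z.png

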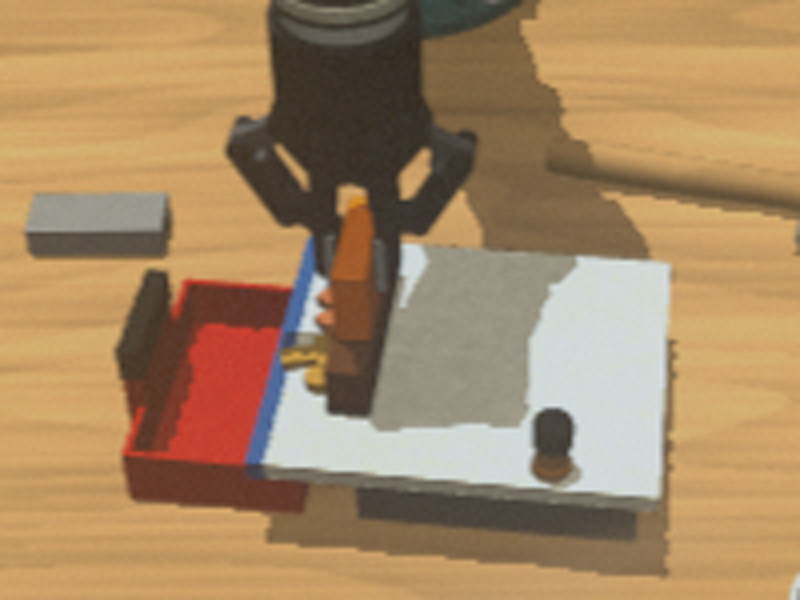

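All five chips are ahead of the blade at (285–330, 290–390). I push slowly over the lip, with slightly less downforce.

```bash
python3 -m handwheel '[0,0,0,0,-0.004,-0.0004,1, 0,0,0,0,-0.004,0,1, 0,0,0,0,-0.004,0,1, 0,0,0,0,-0.004,0,1, 0,0,0,0,-0.004,0,1, 0,0,0,0,-0.004,0,1, 0,0,0,0,-0.004,0,1, 0,0,0,0,-0.004,0,1, 0,0,0,0,-0.004,0,1, 0,0,0,0,-0.004,0,1, 0,0,0,0,-0.004,0,1, 0,0,0,0,-0.004,0,1]'
python3 -m handwheel '[0,0,0,0,-0.003,0,1, 0,0,0,0,0,0,1]'
python3 look.py scene s12; python3 look.py top t12; python3 -c "
import cv2;p=cv2.imread('pics/s12.png');cv2.imwrite('pics/s12z.png',cv2.resize(p[120:270,170:370],None,fx=4,fy=4,interpolation=cv2.INTER_CUBIC))"
```

```text
time_s: 17.35
tcp_pos: [0.5036, -0.0636, 0.1063]
tool_rot: [[-0.992, 0.127, -0.001], [0.127, 0.992, -0.0], [0.001, -0.0, -1.0]]
wrist_force: [0.5, 0.4, -1.3]
gripper_width: 0.019
time_s: 17.52
tcp_pos: [0.5031, -0.0672, 0.1063]
tool_rot: [[-0.992, 0.128, -0.001], [0.128, 0.992, -0.001], [0.001, -0.001, -1.0]]
wrist_force: [0.1, -0.6, -1.0]
gripper_width: 0.0186
[ 0.5031 -0.0672  0.1063] [[-0.992, 0.128, -0.001], [0.128, 0.992, -0.001], [0.001, -0.001, -1.0]] [ 0.1 -0.6 -1. ] 0.018611662642859343
[ 0.5031 -0.067   0.1063] [[-0.992, 0.128, -0.001], [0.128, 0.992, -0.001], [0.001, -0.001, -1.0]] [ 0.  -0.7 -1. ] 0.01882512429308071
```

View pics/s12z.png

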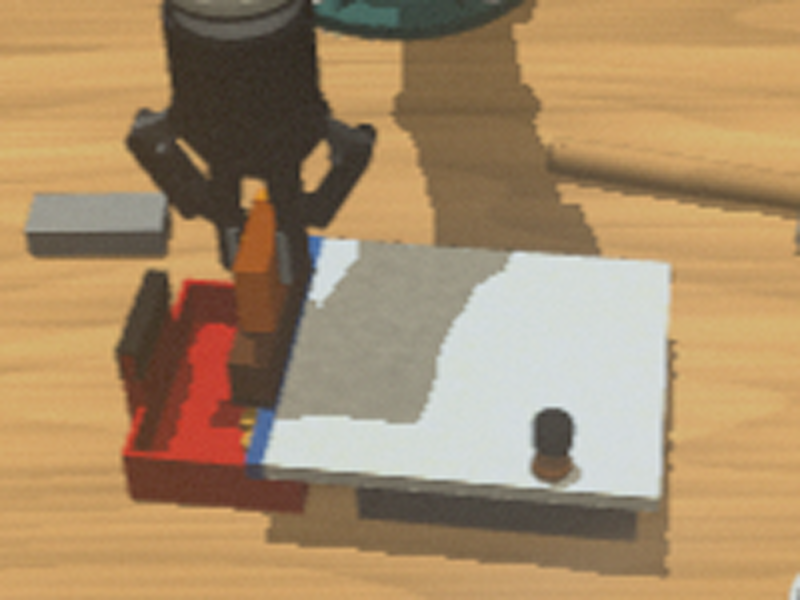

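View pics/t12.png

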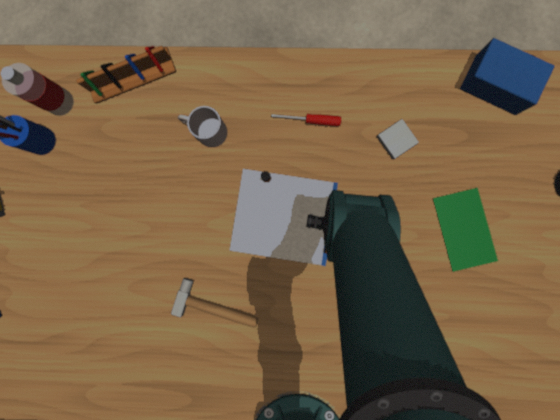

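Chips are visible in the pan at (247,425) and the plate is clear. I lift, back off a little and verify.

```bash
python3 -m handwheel '[0,0,0,0,0,-0.02,1, 0,0,0,0,0,-0.03,1, 0,0,0,0,0,-0.03,1, 0,0,0,0,0,-0.03,1, 0,0,0,0,-0.025,0,1, 0,0,0,0,-0.03,0,1, 0,0,0,0,-0.03,0,1, 0,0,0,0,-0.03,0,1, 0,0,0,0,-0.03,0,1, 0,0,0,0,-0.03,0,1, 0,0,0,0,-0.03,0,1, 0,0,0,0,0,0,1]'
python3 look.py scene s13; python3 look.py top t13; python3 pan.py t13; python3 -c "
import cv2;p=cv2.imread('pics/s13.png');q=cv2.imread('pics/t13.png');cv2.imwrite('pics/s13z.png',cv2.hconcat([cv2.resize(p[170:260,190:290],None,fx=4,fy=4,interpolation=cv2.INTER_CUBIC),cv2.resize(q[180:270,290:390],None,fx=4,fy=4,interpolation=cv2.INTER_CUBIC)]))"
```

```text
time_s: 18.62
tcp_pos: [0.4753, -0.277, 0.2164]
tool_rot: [[-0.991, 0.136, -0.001], [0.136, 0.991, -0.005], [0.0, -0.005, -1.0]]
wrist_force: [0.1, -0.5, -2.1]
gripper_width: 0.0191
[ 0.4753 -0.277   0.2164] [[-0.991, 0.136, -0.001], [0.136, 0.991, -0.005], [0.0, -0.005, -1.0]] [ 0.1 -0.5 -2.1] 0.019085524994653894
[ 0.4758 -0.2733  0.2161] [[-0.991, 0.134, -0.002], [0.134, 0.991, -0.002], [0.001, -0.002, -1.0]] [-0.6 -0.  -2.7] 0.019096844615215134
t13 1778 [348. 227.] [0.001 0.005 0.037] [ 504.4 -103.2] [ 71.  148.2] 82.8 plate frame [-0.001  -0.1495]
```

View pics/s13z.png

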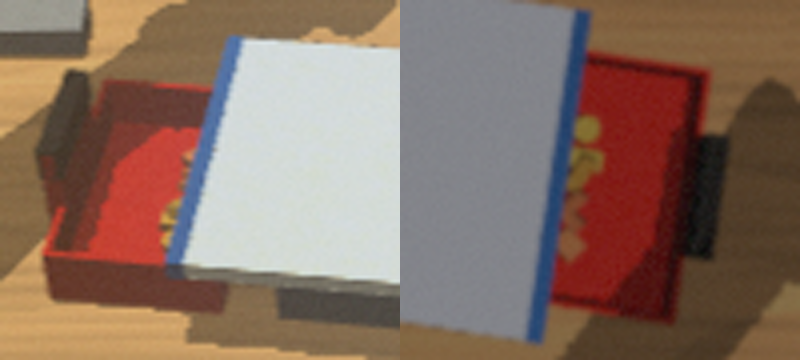

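View pics/s13.png

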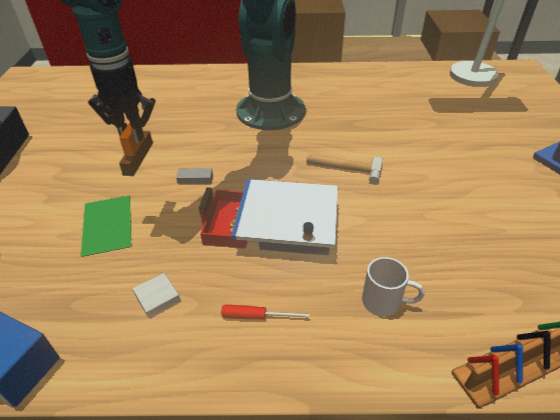

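The top zoom (right half) shows all five in the pan: slug (588,130), two brass (585,165), L (572,212) and copper (570,245). The pan hasn't moved. Now I return the scraper to the mat.

```bash
python3 -m handwheel '[0,0,0,-0.0114,-0.0262,0,1, 0,0,0,-0.0114,-0.0262,0,1, 0,0,0,-0.0114,-0.0262,0,1, 0,0,0,-0.0114,-0.0262,0,1, 0,0,-0.099,0,0,0,1, 0,0,-0.099,0,0,0,1, 0,0,-0.099,0,0,0,1, 0,0,-0.099,0,0,0,1, 0,0,0,0,0,0,1, 0,0,0,0,0,0,1]'
python3 -m handwheel '[0,0,0,0,0,0.03,1, 0,0,0,0,0,0.03,1, 0,0,0,0,0,0.03,1, 0,0,0,0,0,0.03,1, 0,0,0,0,0,0.025,1, 0,0,0,0,0,0.01,1, 0,0,0,0,0,0.005,1, 0,0,0,0,0,0,1, 0,0,0,0,0,0,1]'
```

```text
time_s: 19.55
tcp_pos: [0.5099, -0.3772, 0.216]
tool_rot: [[-0.964, -0.265, -0.001], [-0.266, 0.964, 0.002], [0.0, 0.002, -1.0]]
wrist_force: [0.5, 0.9, -3.1]
gripper_width: 0.0191
time_s: 20.3
tcp_pos: [0.5109, -0.3793, 0.0577]
tool_rot: [[-0.964, -0.266, 0.002], [-0.266, 0.964, -0.001], [-0.001, -0.002, -1.0]]
wrist_force: [0.5, -0.5, -2.0]
gripper_width: 0.0189
```

```bash
python3 -m handwheel '[0,0,0,0,0,0.004,1, 0,0,0,0,0,0.002,1, 0,0,0,0,0,0.0015,1, 0,0,0,0,0,0,1, 0,0,0,0,0,0,1]'
python3 -m handwheel '[0,0,0,0,0,0.001,1, 0,0,0,0,0,0,1]'
python3 look.py scene s14
```

```text
time_s: 20.72
tcp_pos: [0.51, -0.3791, 0.0494]
tool_rot: [[-0.964, -0.266, 0.001], [-0.266, 0.964, -0.0], [-0.001, -0.001, -1.0]]
wrist_force: [0.3, 0.4, -2.5]
gripper_width: 0.0191
time_s: 20.88
tcp_pos: [0.51, -0.3792, 0.0494]
tool_rot: [[-0.964, -0.266, 0.0], [-0.266, 0.964, -0.0], [-0.0, -0.0, -1.0]]
wrist_force: [-1.8, 1.5, 4.7]
gripper_width: 0.0192
[ 0.51   -0.3792  0.0494] [[-0.964, -0.266, 0.0], [-0.266, 0.964, -0.0], [-0.0, -0.0, -1.0]] [-1.8  1.5  4.7] 0.01919297058757222
```

It's in contact at the grasp height. I release, rise and back away.

```bash
python3 -m handwheel '[0,0,0,0,0,0,0.7, 0,0,0,0,0,0,0.5, 0,0,0,0,0,0,0.3, 0,0,0,0,0,0,0, 0,0,0,0,0,0,0, 0,0,0,0,0,-0.01,0, 0,0,0,0,0,-0.03,0, 0,0,0,0,0,-0.03,0, 0,0,0,0,0,-0.03,0, 0,0,0,0,0,-0.03,0, 0,0,0,0,0,-0.03,0, 0,0,0,0,0,0,0]'
python3 -m handwheel '[0,0,0,0,-0.03,0,0, 0,0,0,0,-0.03,0,0, 0,0,0,0,-0.03,0,0, 0,0,0,0,-0.03,0,0, 0,0,0,0,-0.03,0,0, 0,0,0,0,-0.03,0,0, 0,0,0,0,0,0,0,0,0,0,0,0,0,0]'
python3 look.py scene s15; python3 look.py top t15; python3 pan.py t15
python3 - <<'E'
from pan import *
z=np.load("pics/t15.npz");p,X=z["p"],z["X"];h=hsv(p)
near=(X[...,0]>.38)&(X[...,0]<.65)&(X[...,1]>-.52)&(X[...,1]<-.25)
for k,(a,b) in dict(top=(.072,.09),blade=(.028,.042)).items():
    for m,n,c in blobs(near&(X[...,2]>a)&(X[...,2]<b),20):
        q=X[m];print(k,n,c.round(),q.mean(0).round(4),np.round(rect(q)[0],1),np.round(rect(q)[1],1),rect(q)[2])
pc=np.array([-.001,-.135])
w=(X[...,:2]-c0)@np.c_[px_,py_]-pc
m=(h[...,0]>7)&(h[...,0]<32)&(h[...,1]>110)&(abs(w[...,0])<.085)&(w[...,1]>-.06)&(w[...,1]<.03)&(X[...,2]<.04)
for b,n,c in blobs(m,5): print("chip",n,c.round(),np.nanmean(w[b],0).round(4),np.nanmax(X[b][:,2]).round(3))
E
python3 -c "
import cv2;q=cv2.imread('pics/t15.png');cv2.imwrite('pics/t15z.png',cv2.resize(q[170:290,300:520],None,fx=3.6,fy=3.6,interpolation=cv2.INTER_CUBIC))"
```

```text
time_s: 21.93
tcp_pos: [0.5133, -0.3815, 0.2154]
tool_rot: [[-0.964, -0.266, 0.011], [-0.266, 0.964, -0.007], [-0.008, -0.01, -1.0]]
wrist_force: [0.8, 0.3, -0.0]
gripper_width: 0.0854
time_s: 22.6
tcp_pos: [0.5565, -0.5546, 0.2075]
tool_rot: [[-0.965, -0.263, -0.001], [-0.263, 0.965, -0.001], [0.001, -0.0, -1.0]]
wrist_force: [-0.1, 0.4, -0.2]
gripper_width: 0.0851
[ 0.5565 -0.5546  0.2075] [[-0.965, -0.263, -0.001], [-0.263, 0.965, -0.001], [0.001, -0.0, -1.0]] [-0.1  0.4 -0.2] 0.08506119398683329
[ 0.5571 -0.5524  0.2076] [[-0.964, -0.265, -0.001], [-0.265, 0.964, 0.001], [0.0, 0.001, -1.0]] [ 0.6  0.2 -0.2] 0.08553063091051992
t15 1776 [349. 226.] [0.001 0.004 0.038] [ 504.2 -103.1] [ 71.6 147.7] 82.6 plate frame [-0.0012 -0.1495]
top 332 [477. 227.] [ 0.509  -0.3779  0.0801] [ 509.2 -379. ] [70.  20.8] 16.851795196533203
blade 347 [467. 227.] [ 0.5101 -0.375   0.0346] [ 509.3 -379.3] [119.5  25.8] 16.111278533935547
chip 113 [357. 196.] [ 0.0756 -0.0286] 0.039
chip 180 [335. 225.] [-0.0007  0.0132] 0.021
chip 151 [347. 259.] [-0.0754 -0.0283] 0.039
```

View pics/t15z.png

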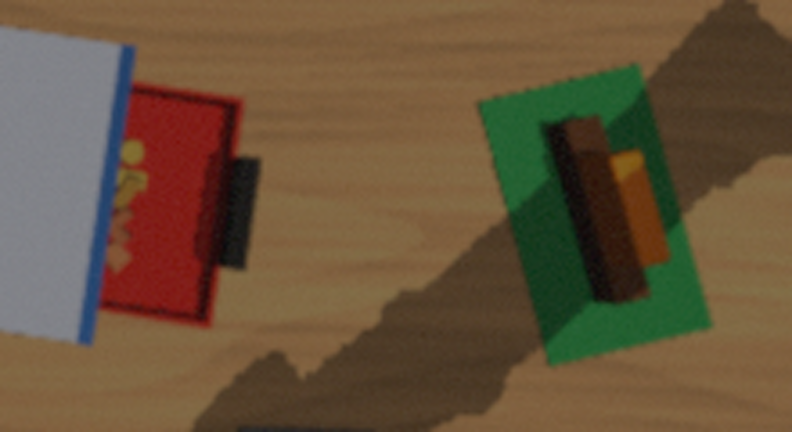

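View pics/s15.png

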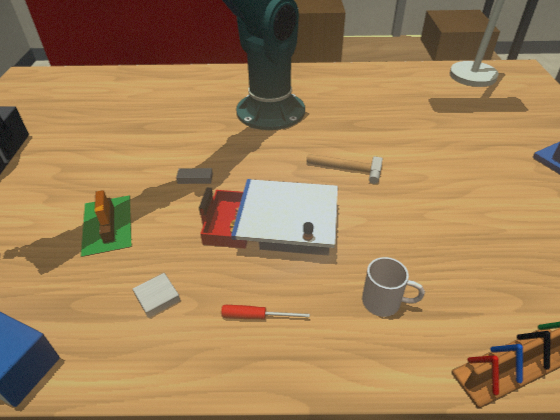

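The scraper stands upright at (0.509, −0.379), its top 80 mm up, close to the mat centre. The chips lie low in the pan (highest point about 21 mm), and the jar and tools are in place. I hand the job in.

```bash
python3 -c "
from workcell import *
print(get_state()['time_s'],finish_job())"
```

```text
the job is handed in; nothing more can be done
22.7 None
```

The job is done and handed in at 22.7 s of the 72 s allowed; no verdict is reported back.

I put the pan under the lip by its tab and released it. Then I swept all five offcuts over the lip in one pass with the scraper and stood the scraper back on the mat.

**Pan:** it has not moved since I released it. Its mouth is about 25 mm under the lip, 1 mm off the middle, and square within 1°.

**Offcuts:** all five show in the pan in the picture taken just after the sweep, and the plate is clear. At the last check they lay together as one blob, so I took one reading for the group. Its highest point was about 21 mm above the bench, below the 36 mm rim, so one offcut may be leaning on another.

**Scraper:** it stands upright within a few millimetres of the mat's centre, with the gripper open and well away.

**Bystanders:** the jar and the tools look unmoved in the last pictures; I did not measure their positions again.

**Disagreements:** the two cameras differed by 1–3 mm in most measurements. The scene camera's reading of the pan while it was in the gripper was off by up to 22 mm in x, most likely because part of the rim was hidden, so I used the top camera there.

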